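# Load the charging drawer

### The job

The drawer of the charging dock on the bench is latched shut by a push-push catch. Press its front in so that it springs out, lower (do not drop) the finned battery module into it so that each of the module's three fins sits fully down in one of the three gaps between the drawer's four fins, then press the drawer in until the catch holds it shut again and let go. Leave the flat-bottomed pack, the glue bottle and the propeller where they are.

Things in the scene. Friction and masses are not known exactly. Their poses are not given: they have to be found in the camera images.
- dock: Charging dock, fixed: grey housing 160 mm deep (x), 166 wide (y), 74 high. Origin: centre of its underside, on the bench. Its open front, 80 mm before the origin, faces its own -x (towards the robot); the drawer comes out there when released, driven by a spring of 4.4 N (shut) to 1.9 N (out), in about 1 s. The opening is 66 mm high: only a module fully down in the drawer's fins passes.
- drawer (a joint): How far the drawer is out along the dock's -x (m): 0 shut and held by the push-push catch, 0.115 fully out, -0.008 pressed in to its end stop. Each full press (beyond -0.006, then let go) changes the state: from shut it is released and springs out; from out it locks and comes back to 0. A press that stops short changes nothing. Moving it takes about 18 N per m/s more than the spring.
- drawer_front (a point): Centre of the outer face of the drawer's grey front plate, 35 mm above the bench; it moves with the drawer. Press here, or anywhere on the plate, along its +x (axes as the dock's). The plate is 150 mm wide, 10 thick, from 4 to 66 mm above the bench. When locked the point is 100 mm before the dock's origin, with a 10 mm gap between plate and housing.
- drawer_bay (a point): Middle of the drawer's bay, on its floor, 10 mm above the bench, 65 mm behind the plate's outer face; axes as the dock's. Bay 110 mm long (x) from plate to a low back wall (24 mm above the bench), 124 wide. Four fins stand on the floor along x: 84 long, 4 thick, 16 high, at y = -24, -8, 8, 24 mm. With the drawer out this point is 70 mm before the housing's front.
- module_mid (a point): Finned battery module, loose, 0.25-0.5 kg: black block 70 mm long (x), 56 wide (y), 30 high, on 3 metal fins along x, 90 mm long (they show 10 mm past the block at both ends), 4 thick, at y = -16, 0, 16, reaching 18 below the block. Point: the block's centre, 33 mm above the fins' lower edges, 15 below the top. Either way round fits; seated, the point is 33 mm above the bay's floor.
- flat_pack_mid (a point): Centre of a loose black pack with a flat bottom and no fins, 90 x 56 x 46 mm (x, y, z), 0.35 kg. Not wanted: leave it. It and the module swap sides of the dock at random.
- glue_mid (a point): White glue bottle, 52 mm across, 130 mm high, standing loose; the point is 65 mm up. Leave it.
- propeller_mid (a point): Wooden two-blade model propeller, 190 mm across, 14 mm thick, lying loose; the point is its hub, 7 mm up. Leave it.
Mind the look-alikes: they are no part of the job. Of the things that look like the dock, take the one that is farthest to the robot's right at the start.

How it is judged:
On the way, in this order (a step that is already met when the one before it is completed fails the run):
1. the drawer has been released and has sprung out (value of joint drawer above 0.105 m), for 0.2 s.
2. the module is seated in the drawer, its fins down between the drawer's fins, the drawer still out (value of joint drawer above 0.06 m and z of module_mid in the frame of drawer_bay between 0.029 and 0.037 m and y of module_mid in the frame of drawer_bay between -0.006 and 0.006 m and x of module_mid in the frame of drawer_bay between -0.015 and 0.015 m), for 0.2 s.
At the end, for the whole second after the job is handed in: Drawer held shut by its catch (within 4 mm of 0), the module in it, upright within 0.1 rad, fins fully down between the drawer's (centre 29-37 mm above the bay floor, within 6 mm of the middle sideways, 15 mm lengthways); bystanders within 30 mm of their starts (value of joint drawer between -0.004 and 0.004 m and angle between module_mid's own z axis and vertical below 0.1 rad and z of module_mid in the frame of drawer_bay between 0.029 and 0.037 m and y of module_mid in the frame of drawer_bay between -0.006 and 0.006 m and x of module_mid in the frame of drawer_bay between -0.015 and 0.015 m and distance of each of flat_pack_mid, glue_mid, propeller_mid from where it was at the start of the episode below 0.03 m); the robot touches nothing.
It fails at once if the module is dropped (it falls freely faster than 0.7 m/s, about 25 mm) (linear speed of module above 0.7 m/s and contact force between the fingers and module below 0.01 N).
It fails at once if a bystander is knocked more than 30 mm from its place (distance of any of flat_pack_mid, glue_mid, propeller_mid from where it was at the start of the episode above 0.03 m).
It also fails if it takes over 70 s, if anything falls off the work surface, if the arm or the gripper's body presses on something with over 40 N, if the wrist force passes 120 N, or if a joint passes its speed limit or range.

### The arm

A 7-joint arm with a two-finger parallel gripper is mounted at the origin on the work surface. World frame = base frame: x ahead of the robot, y to its left, z up, the work surface at z = 0. Lengths are in m, angles in rad, forces in N, time in s.
With the tool pointing down it reaches from about 0.4 to 0.875 m from the base axis. Payload 19.3 kg.
Tool frame: the origin (TCP) lies midway between the tips of the shut fingers; the grasp point (between the pads) lies 19 mm behind it; z points along the fingers, y is the direction in which the jaws open and shut (so a half turn about z gives the same grasp; the last joint's range is limited). The gripper opens to 85 mm and grips with 20 to 120 N. Pads are 22 mm wide; open, the fingers measure 114 mm over their backs; the gripper's body (76 mm by 85 mm) begins 54 mm behind the grasp point. The pads swing forward as they close: fully open they stand 13 mm farther back than shut.
Start: joints at [1.183, 0.521, -0.036, 1.599, 0.021, 1.021, -0.113], TCP at [0.195, -0.594, 0.231] pointing down, gripper open.
Joint ranges: [-2.91, 2.91], [-0.3, 2.13], [-1.5, 1.42], [0.17, 2.43], [-1.26, 4.41], [0.16, 1.93], [-2.52, 2.52]. Speed limits (rad/s): [1.89, 1.89, 2.39, 2.39, 3.01, 3.01, 3.01].

### API

Orientations are given as [roll, pitch, yaw] about the fixed x, y, z axes, in that order (R = Rz(yaw) Ry(pitch) Rx(roll)).
In Python, from workcell import bot gives the robot as it stands.
- The arm moves only by the tool servo_tool, never from a script. Its argument "plan" is a list of rows, each a list of 5 numbers: the shift along the world's x, y, z in mm, then the turn about the world's z in rad, then the gripper's target within -1 to 1 (shut at 1, half-way at 0, fully open at -1). In form: [[tx, ty, tz, yaw, jaw], ...]. A call has exactly 10 rows; each row is the pose to reach, as a shift and turn from the pose commanded when the call began; what a row does not reach only later rows make up. A row lasts 1/12 s, in which the tool goes at most 41.7 mm and 7.16 degrees, less where a joint would pass 70% of its speed; a pose out of reach is approached as far as the arm can. A call with a gripper value outside its range is refused whole. The fingers move at their own pace and stop on an object; "squeeze" is the grip in N (left out, the last holds). Time passes only in rows, so rows that repeat a pose let the fingers close, or fill a call up. It gives the time, the measured TCP pose, the force and the opening at its end, in the units of the state.
- bot.observe(): the state, without advancing time (a new reading comes with each control period).
- bot.grab_frame(name): name is "scene" or "top" or "wrist"; returns the picture (420x560x3 uint8, blue, green, red); there is no depth.
- bot.calibration(name): a dict with "fx", "fy", "cx", "cy" (pixels), "T" (4x4, takes a point from camera to world coordinates). Camera axes: x right, y down, z forward; pixel columns grow to the right and rows downward; lengths in m; the calibration is good to about 2 mm. A picture is of the moment at which its call begins: read the wrist's pose just before it. calibration takes no time and is no camera call; for the wrist camera it gives the pose at the moment of the call.
- bot.job_done(): hands the job in, once; it reports no verdict.
The state is a dict: "clock": time; "qpos": joint angles; "qd": joint speeds; "joint_efforts": joint torques, N m; "position": TCP position; "tool_rot": TCP orientation; "force": force on the tool from outside, world axes, zero at the start; "moment": the same for the moment, N m; "grip_width": finger opening in m.
Only numpy, scipy, OpenCV 4.12 (cv2) and the standard library are available. Lean on these libraries where they do the work, as an engineer would, in place of code of your own. Each camera call takes 0.05 s, during which the arm holds its last target.

## Working session

There is one attempt and no reset: what is moved stays moved. The work goes in short steps, Python scripts to look and compute and a tool call to move; the robot and the scene stay as the last step left them, time stands still between calls to the robot, and variables do not carry over. Pictures are saved under pics/ and viewed, and the job is handed in when it is done.

Besides the shell and the picture viewer there is one more tool, called after ">>>" as a command line: name --pt "numbers of a row" for each row, then --argument value for the rest. servo_tool: Moves the arm, as the interface text tells. Its arguments: {"type":"object","properties":{"plan":{"type":"array","items":{"type":"array","items":{"type":"number"}}},"squeeze":{"type":"number"}},"required":["plan"]}

```bash
mkdir -p pics; ls; cat > h.py <<'E'
import numpy as np,cv2
from workcell import bot
def snap(n,f):
    c=bot.calibration(n); im=bot.grab_frame(n); cv2.imwrite('pics/'+f+'.png',im); np.savez('pics/'+f+'.npz',**{k:np.array(v) for k,v in c.items()}); return im
def ray(f,u,v,z):
    c=np.load('pics/'+f+'.npz');T=c['T'];d=T[:3,:3]@np.array([(u-c['cx'])/c['fx'],(v-c['cy'])/c['fy'],1.]);o=T[:3,3]
    return o+d*(z-o[2])/d[2]
def proj(f,P):
    c=np.load('pics/'+f+'.npz');T=c['T'];p=T[:3,:3].T@(np.array(P)-T[:3,3]);return [c['fx']*p[0]/p[2]+c['cx'],c['fy']*p[1]/p[2]+c['cy']]
def crop(f,u0,v0,u1,v1,g,k):
    im=cv2.imread('pics/'+f+'.png')[v0:v1,u0:u1];s=k;cv2.imwrite('pics/'+g+'.png',cv2.resize(im,None,fx=s,fy=s,interpolation=cv2.INTER_CUBIC))
E
python3 - <<'E'
from h import *
for n in('scene','top','wrist'): snap(n,n+'0'); c=bot.calibration(n); print(n,c['fx'],np.round(c['T'],3).tolist())
print(bot.observe())
E
```

```text
pics
scene 417.3568400631643 [[0.321, 0.758, -0.568, 1.153], [0.947, -0.267, 0.18, -0.178], [-0.015, -0.596, -0.803, 0.914], [0.0, 0.0, 0.0, 1.0]]
top 492.00764160028535 [[-0.018, -0.987, 0.16, 0.339], [-1.0, 0.02, 0.01, -0.002], [-0.013, -0.16, -0.987, 1.303], [0.0, 0.0, 0.0, 1.0]]
wrist 291.0356768204236 [[0.312, -0.904, -0.292, 0.271], [-0.95, -0.297, -0.094, -0.569], [-0.002, 0.307, -0.952, 0.372], [0.0, 0.0, 0.0, 1.0]]
{'clock': 0.15, 'qpos': array([ 1.18280527,  0.5218615 , -0.03632122,  1.59984499,  0.02119046,
        1.02114216, -0.11282107]), 'qd': array([-0.00032345, -0.00116562,  0.00150626, -0.00192643,  0.0001775 ,
       -0.00041401,  0.0017638 ]), 'joint_efforts': array([ 1.45506314e-03, -9.27386570e+01,  1.97957575e+00, -3.70056903e+01,
        1.78153580e-02,  6.35375764e-03, -7.98057113e-05]), 'position': array([ 0.19518498, -0.59347517,  0.23087923]), 'tool_rot': array([-3.14072293e+00,  5.45223798e-05,  3.17746742e-01]), 'force': array([-0.35484167,  0.66815683, -0.18674142]), 'moment': array([-0.01492974, -0.02247178,  0.00529752]), 'grip_width': 0.08524579759441457}
```

View pics/scene0.png

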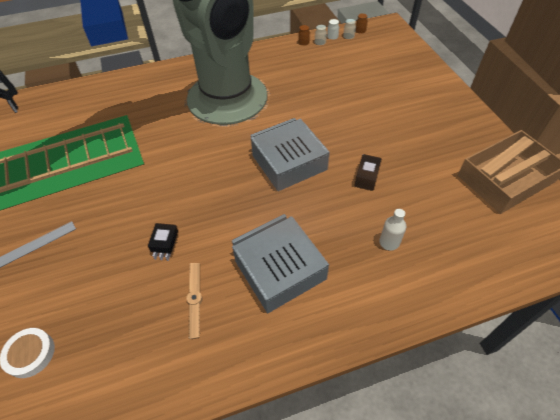

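View pics/top0.png

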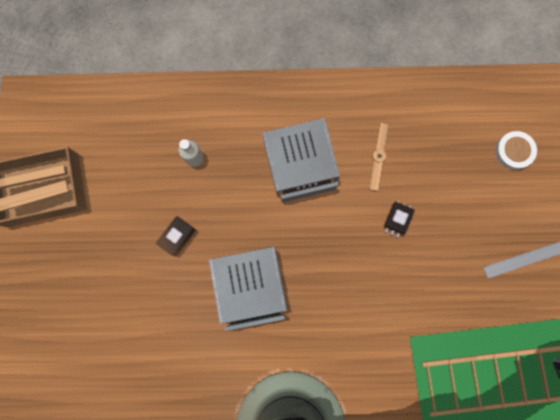

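View pics/wrist0.png

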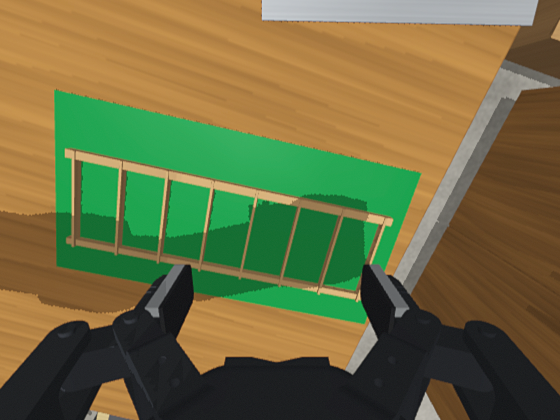

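```bash
python3 - <<'E'
from h import *
crop('top0',200,110,440,330,'c1',3.3)
crop('scene0',130,200,340,320,'c2',3.8)
for n,u,v,z in(('far dock',300,160,.07),('near dock',248,287,.07),('mod',400,218,.048),('flat',176,236,.046),('glue',186,145,.13),('prop',379,156,.01)): print(n,ray('top0',u,v,z).round(3))
E
```

```text
far dock [ 0.67  -0.038  0.07 ]
near dock [0.348 0.098 0.07 ]
mod [ 0.517 -0.292  0.048]
flat [0.482 0.285 0.046]
glue [0.698 0.245 0.13 ]
prop [ 0.693 -0.254  0.01 ]
```

View pics/c1.png

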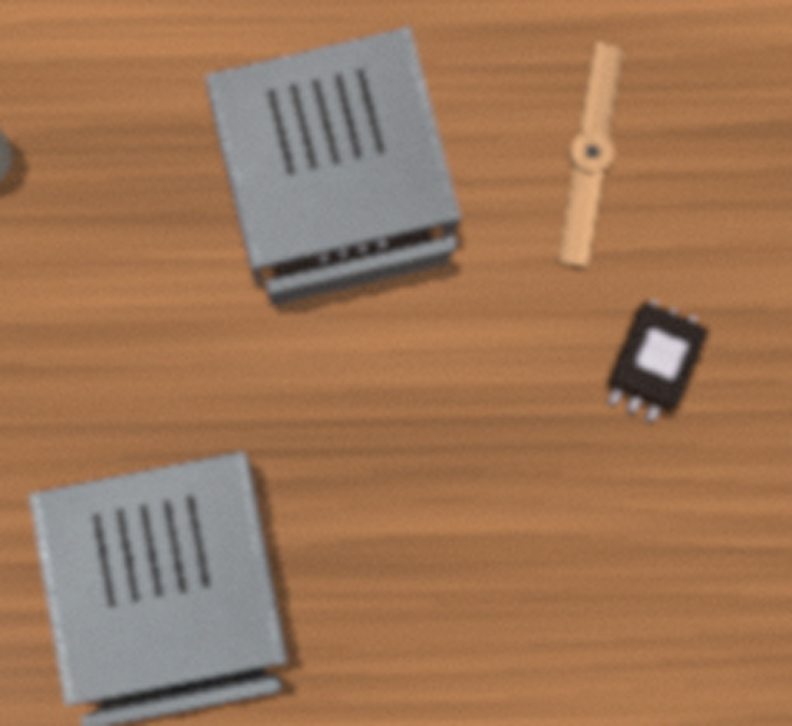

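View pics/c2.png

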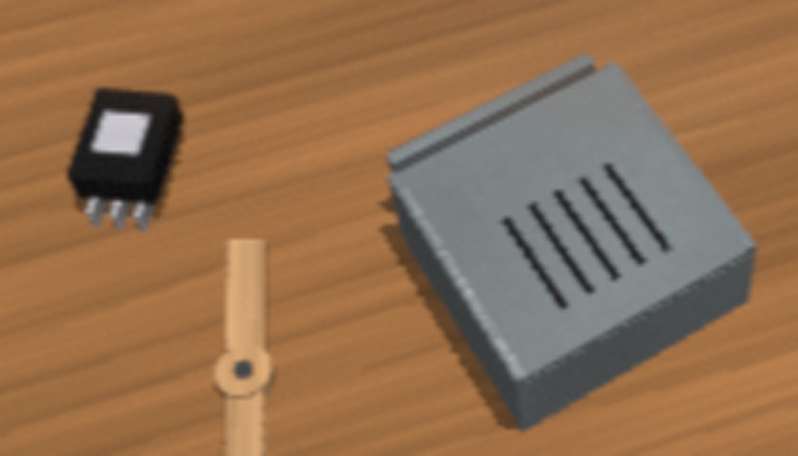

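```bash
python3 - <<'E'
from h import *
from scipy.optimize import least_squares
T=lambda u,v:(200+u/3.3,110+v/3.3); S=lambda u,v:(130+u/3.8,200+v/3.8)
obs=[('top0',T(207,76),(.08,.083,.074)),('top0',T(410,28),(.08,-.083,.074)),('top0',T(459,222),(-.08,-.083,.074)),('top0',T(258,270),(-.08,.083,.074)),
('scene0',S(615,66),(-.08,.083,.074)),('scene0',S(754,245),(.08,.083,.074)),('scene0',S(522,378),(.08,-.083,.074)),('scene0',S(392,180),(-.08,-.083,.074)),
('scene0',S(592,58),(-.1,.075,.066)),('scene0',S(390,155),(-.1,-.075,.066)),('scene0',S(528,428),(.08,-.083,0))]
def W(p,q):
    c,s=np.cos(p[2]),np.sin(p[2]);return [p[0]+c*q[0]-s*q[1],p[1]+s*q[0]+c*q[1],q[2]]
f=lambda p:np.concatenate([np.array(proj(n,W(p,q)))-uv for n,uv,q in obs])
for sel in ('all','top0','scene0'):
    o=obs
    g=lambda p:np.concatenate([np.array(proj(n,W(p,q)))-uv for n,uv,q in o if sel in('all',n)])
    r=least_squares(g,[.67,-.04,.2]);print(sel,r.x.round(4));print(r.fun.reshape(-1,2).round(1).tolist())
crop('top0',370,190,430,250,'c3',12)
crop('scene0',135,215,195,265,'c4',12)
E
```

```text
all [ 0.6855 -0.0396  0.2235]
[[-0.8, -0.7], [-0.4, -1.1], [0.5, -1.8], [-1.6, -0.9], [0.1, -1.9], [1.1, -0.5], [-0.9, 0.7], [-0.9, -1.3], [-0.8, -2.0], [-0.9, -0.5], [-1.0, 1.0]]
top0 [ 0.6825 -0.041   0.2198]
[[-0.1, 0.3], [0.3, 0.1], [1.0, -0.5], [-1.2, 0.1]]
scene0 [ 0.6871 -0.039   0.2241]
[[0.5, -1.4], [1.6, 0.0], [-0.4, 1.2], [-0.5, -0.7], [-0.4, -1.6], [-0.5, -0.0], [-0.5, 1.5]]
```

View pics/c3.png

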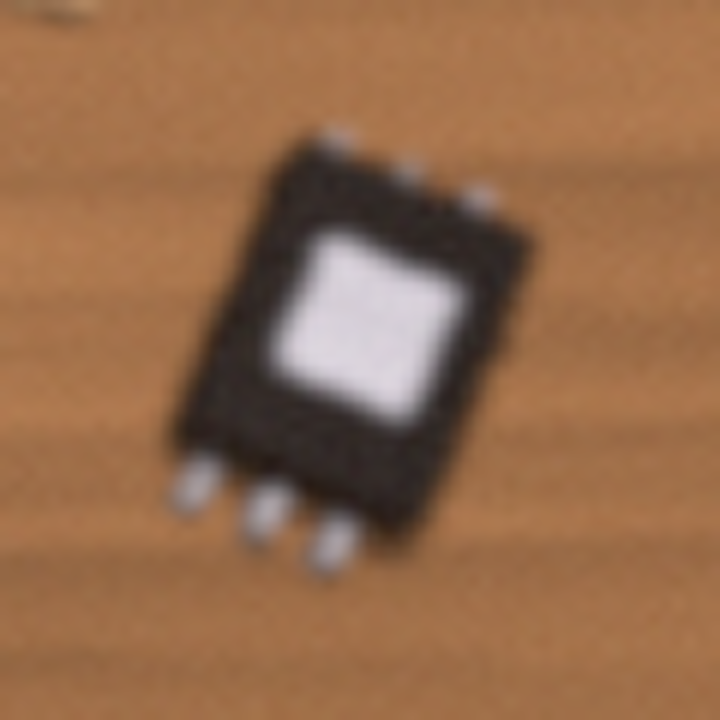

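View pics/c4.png

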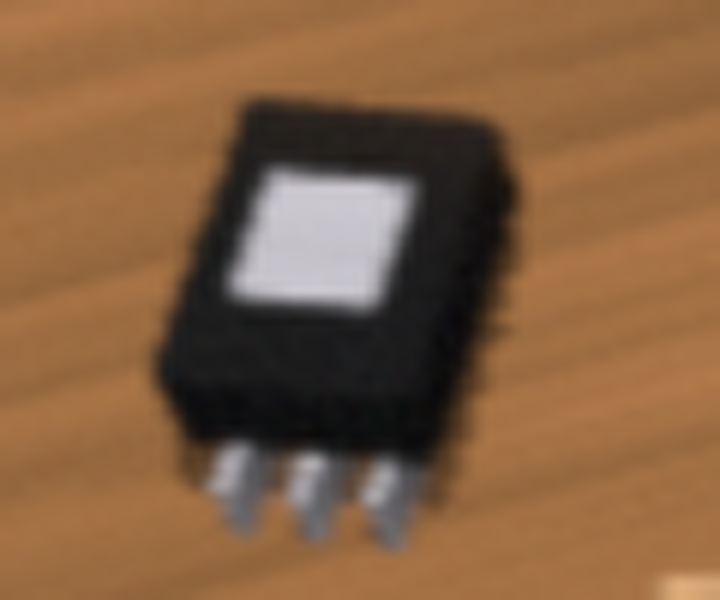

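```bash
cat > fitm.py <<'E'
from h import *
from scipy.optimize import least_squares
def W(p,q):
    c,s=np.cos(p[2]),np.sin(p[2]);return [p[0]+c*q[0]-s*q[1],p[1]+s*q[0]+c*q[1],q[2]]
def fit(obs,p0):
    g=lambda p:np.concatenate([np.array(proj(n,W(p,q)))-uv for n,uv,q in obs])
    r=least_squares(g,p0); return r.x,r.fun.reshape(-1,2).round(1).tolist()
E
python3 - <<'E'
from fitm import *
T=lambda u,v:(370+u/12,190+v/12); S=lambda u,v:(135+u/12,215+v/12)
A=[('top0',T(290,140),(.035,.028,.048)),('top0',T(532,240),(.035,-.028,.048)),('top0',T(408,545),(-.035,-.028,.048)),('top0',T(178,435),(-.035,.028,.048))]
B=[('scene0',S(248,103),(-.035,-.028,.048)),('scene0',S(495,125),(-.035,.028,.048)),('scene0',S(440,400),(.035,.028,.048)),('scene0',S(160,365),(.035,-.028,.048))]
for o in(A,B,A+B): print(fit(o,[.517,-.29,-.3]))
E
```

```text
(array([ 0.516093  , -0.29020773, -0.43152376]), [[0.0, 0.0], [0.2, 0.3], [0.5, -0.4], [-0.7, 0.1]])
(array([ 0.52291777, -0.29139105, -0.40009688]), [[-0.1, -0.4], [1.1, -1.1], [-0.8, -0.1], [-0.1, 1.5]])
(array([ 0.51898698, -0.29100702, -0.41634099]), [[0.0, -1.0], [0.3, -1.1], [1.0, -1.6], [-0.3, -0.8], [0.1, -1.8], [1.1, -2.2], [-1.2, -1.4], [-0.4, -0.0]])
```

>>> servo_tool --pt "22 34 0 -0.02 1" --pt "44 68 0 -0.04 1" --pt "66 102 0 -0.06 1" --pt "88 136 0 -0.08 1" --pt "110 170 0 -0.096 1" --pt "132 204 0 -0.096 1" --pt "154 238 0 -0.096 1" --pt "176 261 0 -0.096 1" --pt "176 261 0 -0.096 1" --pt "176 261 0 -0.096 1" --squeeze 60

```text
clock: 0.98
position: [0.3724, -0.3313, 0.2313]
tool_rot: [-3.141, -0.0, 0.225]
force: [-0.2, -0.0, -0.0]
grip_width: -0.0003
```

>>> servo_tool --pt "22 33 0 0 1" --pt "44 66 0 0 1" --pt "66 99 0 0 1" --pt "88 132 0 0 1" --pt "110 165 0 0 1" --pt "132 198 0 0 1" --pt "154 231 -20 0 1" --pt "172 260 -40 0 1" --pt "172 260 -80 0 1" --pt "172 260 -80 0 1"

```text
clock: 1.82
position: [0.5409, -0.0715, 0.1455]
tool_rot: [-3.139, 0.007, 0.224]
force: [-2.9, -0.8, -1.9]
grip_width: 0.0002
```

```bash
python3 - <<'E'
from h import *
snap('wrist','w1'); snap('top','t1');print(bot.observe()['position'])
E
```

```text
[ 0.54246894 -0.07388815  0.15087716]
```

View pics/w1.png

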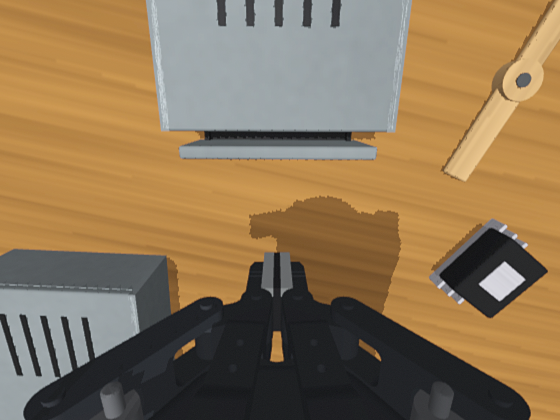

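```bash
python3 - <<'E'
from h import *
crop('w1',140,100,420,180,'c5',2.85)
E
```

```text
(no output)
```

View pics/c5.png

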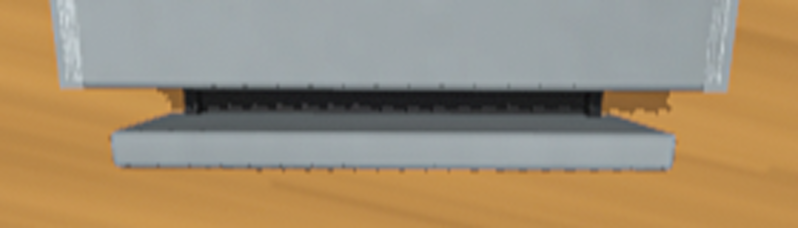

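```bash
python3 - <<'E'
from fitm import *
T=lambda u,v:(140+u/2.85,100+v/2.85)
A=[('w1',T(116,166),(-.1,.075,.066)),('w1',T(673,168.5),(-.1,-.075,.066)),('w1',T(112,132),(-.09,.075,.066)),('w1',T(675,133),(-.09,-.075,.066)),('w1',T(62,88),(-.08,.083,.074)),('w1',T(732,92),(-.08,-.083,.074))]
x,r=fit(A,[.68,-.04,.22]);print(x,r);print(W(x,(-.1,0,.035)),W(x,(-.15,0,.035)))
E
```

```text
[ 0.685493   -0.04016112  0.21916307] [[-1.7, 0.4], [1.9, 0.5], [-1.7, -1.1], [2.7, -0.6], [-0.6, 1.0], [-0.5, 0.6]]
[np.float64(0.5878850256795451), np.float64(-0.06190240151653108), 0.035] [np.float64(0.5390810381315021), np.float64(-0.07277304084503736), 0.035]
```

>>> servo_tool --pt "0 0 -30 0 1" --pt "0 0 -60 0 1" --pt "0 0 -90 0 1" --pt "0 0 -120 0 1" --pt "0 0 -120 0 1" --pt "5 1.1 -120 0 1" --pt "10 2.2 -120 0 1" --pt "15 3.3 -120 0 1" --pt "15 3.3 -120 0 1" --pt "15 3.3 -120 0 1"

```text
clock: 2.75
position: [0.5592, -0.0695, 0.0326]
tool_rot: [3.141, -0.002, 0.222]
force: [-0.6, -0.6, -0.1]
grip_width: 0.0005
```

>>> servo_tool --pt "2 0.5 0 0 1" --pt "4 1 0 0 1" --pt "6 1.5 0 0 1" --pt "8 1.9 0 0 1" --pt "10 2.3 0 0 1" --pt "12 2.7 0 0 1" --pt "14 3.1 0 0 1" --pt "16 3.5 0 0 1" --pt "16 3.5 0 0 1" --pt "16 3.5 0 0 1"

```text
clock: 3.58
position: [0.5743, -0.0659, 0.0312]
tool_rot: [-3.142, 0.0, 0.222]
force: [-0.4, 0.3, 0.1]
grip_width: -0.0
```

>>> servo_tool --pt "1 0.2 0 0 1" --pt "2 0.4 0 0 1" --pt "3 0.7 0 0 1" --pt "4 0.9 0 0 1" --pt "5 1.1 0 0 1" --pt "6 1.3 0 0 1" --pt "6 1.3 0 0 1" --pt "6 1.3 0 0 1" --pt "6 1.3 0 0 1" --pt "6 1.3 0 0 1"

```text
clock: 4.42
position: [0.5802, -0.0647, 0.0312]
tool_rot: [3.142, 0.0, 0.222]
force: [-3.7, -1.6, 2.0]
grip_width: -0.0001
```

>>> servo_tool --pt "0.5 0.1 0 0 1" --pt "1 0.2 0 0 1" --pt "1.5 0.3 0 0 1" --pt "2 0.4 0 0 1" --pt "2.5 0.5 0 0 1" --pt "3 0.7 0 0 1" --pt "3.5 0.8 0 0 1" --pt "4 0.9 0 0 1" --pt "4 0.9 0 0 1" --pt "4 0.9 0 0 1"

```text
clock: 5.25
position: [0.5843, -0.0637, 0.0313]
tool_rot: [-3.142, 0.0, 0.222]
force: [-4.4, -1.9, 0.6]
grip_width: -0.0
```

>>> servo_tool --pt "0.5 0.1 0 0 1" --pt "1 0.2 0 0 1" --pt "1.5 0.3 0 0 1" --pt "2 0.4 0 0 1" --pt "2.5 0.5 0 0 1" --pt "3 0.7 0 0 1" --pt "3 0.7 0 0 1" --pt "3 0.7 0 0 1" --pt "3 0.7 0 0 1" --pt "3 0.7 0 0 1"

```text
clock: 6.08
position: [0.5855, -0.0635, 0.0312]
tool_rot: [-3.141, 0.004, 0.221]
force: [-16.6, -2.5, 10.7]
grip_width: 0.0002
```

>>> servo_tool --pt "-20 -4.5 0 0 1" --pt "-50 -11 0 0 1" --pt "-80 -17.5 0 0 1" --pt "-110 -24 0 0 1" --pt "-140 -31 0 0 1" --pt "-145 -32 0 0 1" --pt "-145 -32 40 0 1" --pt "-145 -32 80 0 1" --pt "-145 -32 120 0 1" --pt "-145 -32 120 0 1"

```text
clock: 6.92
position: [0.4459, -0.0951, 0.1577]
tool_rot: [3.138, -0.01, 0.222]
force: [1.5, -0.3, 0.4]
grip_width: 0.0001
```

```bash
python3 - <<'E'
from h import *
snap('wrist','w2'); snap('top','t2');snap('scene','s2');print(bot.observe()['position'])
E
```

```text
[ 0.44300791 -0.09496865  0.15171501]
```

View pics/w2.png

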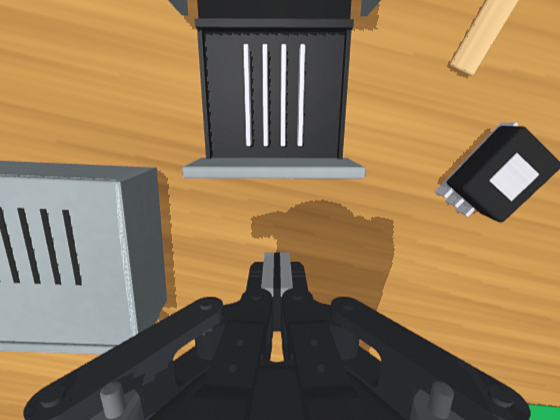

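View pics/s2.png

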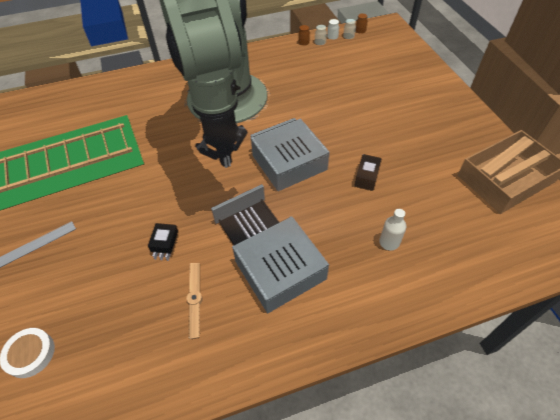

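>>> servo_tool --pt "10 -25 20 -0.1 -1" --pt "20 -50 40 -0.2 -1" --pt "30 -75 50 -0.3 -1" --pt "40 -105 50 -0.4 -1" --pt "50 -135 50 -0.5 -1" --pt "60 -165 50 -0.6 -1" --pt "75 -195 50 -0.64 -1" --pt "75 -195 50 -0.64 -1" --pt "75 -195 50 -0.64 -1" --pt "75 -195 50 -0.64 -1"

```text
clock: 7.9
position: [0.517, -0.2891, 0.1998]
tool_rot: [-3.141, 0.002, -0.417]
force: [-0.1, 0.9, -1.1]
grip_width: 0.0855
```

```bash
python3 - <<'E'
from h import *
snap('wrist','w3');o=bot.observe();print(o['position'],o['tool_rot'],o['grip_width'])
E
```

```text
[ 0.51702935 -0.28886444  0.20025385] [-3.14125667e+00  1.69939799e-03 -4.16701875e-01] 0.08494736600478735
```

View pics/w3.png

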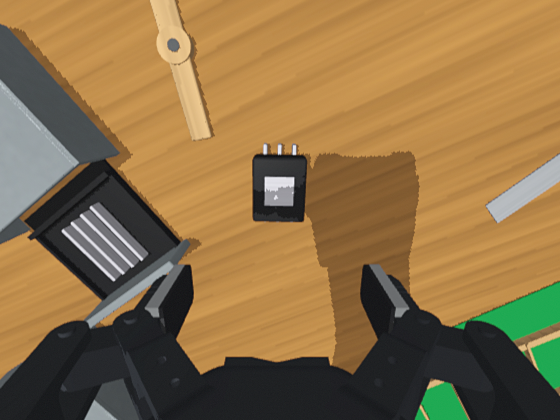

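```bash
python3 - <<'E'
from h import *
crop('w3',230,130,330,230,'c6',7)
E
```

```text
(no output)
```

View pics/c6.png

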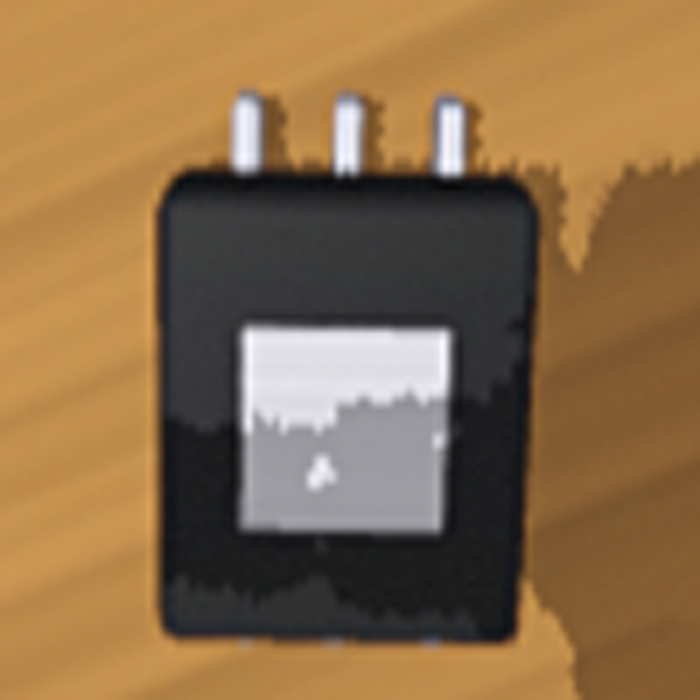

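```bash
python3 - <<'E'
from fitm import *
T=lambda u,v:(230+u/7,130+v/7)
A=[('w3',T(165,180),(.035,.028,.048)),('w3',T(540,182),(.035,-.028,.048)),('w3',T(517,640),(-.035,-.028,.048)),('w3',T(163,638),(-.035,.028,.048))]
x,r=fit(A,[.517,-.29,-.4]);print(x,r)
B=[('w3',T(247,95),(.045,.016,.016)),('w3',T(349,95),(.045,0,.016)),('w3',T(451,97),(.045,-.016,.016))]
x,r=fit(A+B,[.517,-.29,-.4]);print(x,r)
E
```

```text
[ 0.52161075 -0.29378924 -0.43469416] [[-1.5, -0.5], [1.1, 0.2], [1.0, 0.5], [-0.6, -0.0]]
[ 0.52118201 -0.29353987 -0.43320997] [[-1.6, 0.1], [0.9, 0.6], [1.0, 0.9], [-0.6, 0.4], [0.0, -0.8], [0.1, -0.5], [0.2, -0.6]]
```

>>> servo_tool --pt "4 -4 -30 -0.016 -1" --pt "4 -4 -60 -0.016 -1" --pt "4 -4 -90 -0.016 -1" --pt "4 -4 -110 -0.016 -1" --pt "4 -4 -130 -0.016 -1" --pt "4 -4 -150 -0.016 -1" --pt "4 -4 -165 -0.016 -1" --pt "4 -4 -175 -0.016 -1" --pt "4 -4 -186 -0.016 -1" --pt "4 -4 -186 -0.016 -1"

```text
clock: 8.78
position: [0.5206, -0.2931, 0.0137]
tool_rot: [-3.141, 0.002, -0.433]
force: [0.0, 0.8, -0.5]
grip_width: 0.0853
```

```bash
python3 - <<'E'
from h import *
snap('wrist','w4');o=bot.observe();print(o['position'],o['tool_rot'],o['grip_width'],o['force'])
E
```

```text
[ 0.52101731 -0.29344644  0.01479024] [-3.14142173e+00  1.09299353e-03 -4.33680644e-01] 0.08511476824029562 [ 0.86602529 -1.34620436  0.21942713]
```

View pics/w4.png

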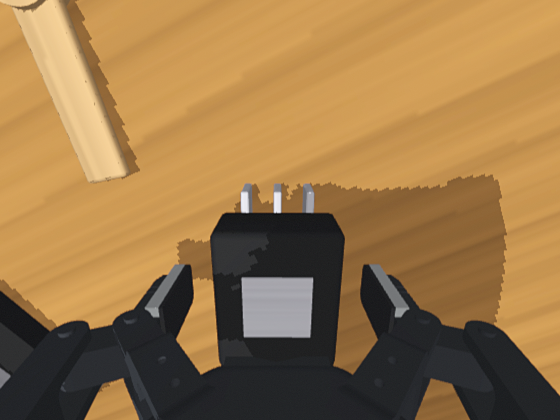

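>>> servo_tool --pt "0 0 0 0 0.3" --pt "0 0 0 0 1" --pt "0 0 0 0 1" --pt "0 0 0 0 1" --pt "0 0 0 0 1" --pt "0 0 0 0 1" --pt "0 0 0 0 1" --pt "0 0 0 0 1" --pt "0 0 0 0 1" --pt "0 0 0 0 1" --squeeze 70

```text
clock: 9.67
position: [0.5218, -0.2942, 0.0165]
tool_rot: [-3.142, -0.001, -0.434]
force: [-1.4, 1.3, 8.1]
grip_width: 0.0549
```

>>> servo_tool --pt "0 0 3 0 1" --pt "0 0 8 0 1" --pt "0 0 15 0 1" --pt "0 0 25 0 1" --pt "0 0 40 0 1" --pt "0 0 60 0 1" --pt "0 0 80 0 1" --pt "0 0 100 0 1" --pt "0 0 100 0 1" --pt "0 0 100 0 1"

```text
clock: 10.5
position: [0.5218, -0.2943, 0.1167]
tool_rot: [-3.142, -0.002, -0.434]
force: [0.1, 0.8, -4.6]
grip_width: 0.055
```

```bash
python3 - <<'E'
from h import *
snap('wrist','w5');o=bot.observe();print(o['position'],o['tool_rot'],o['grip_width'],o['force'])
E
```

```text
[ 0.52118352 -0.2939487   0.11551421] [-3.14153731e+00 -4.36090162e-04 -4.34220268e-01] 0.054992466672076634 [-0.15066332  0.21835972 -4.72944257]
```

View pics/w5.png

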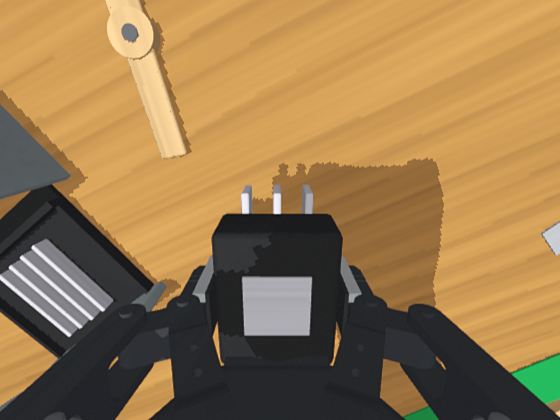

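```bash
python3 - <<'E'
from h import *
crop('w2',170,10,390,190,'c7',3.6)
crop('w3',20,150,200,310,'c8',3.7)
E
```

```text
(no output)
```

View pics/c7.png

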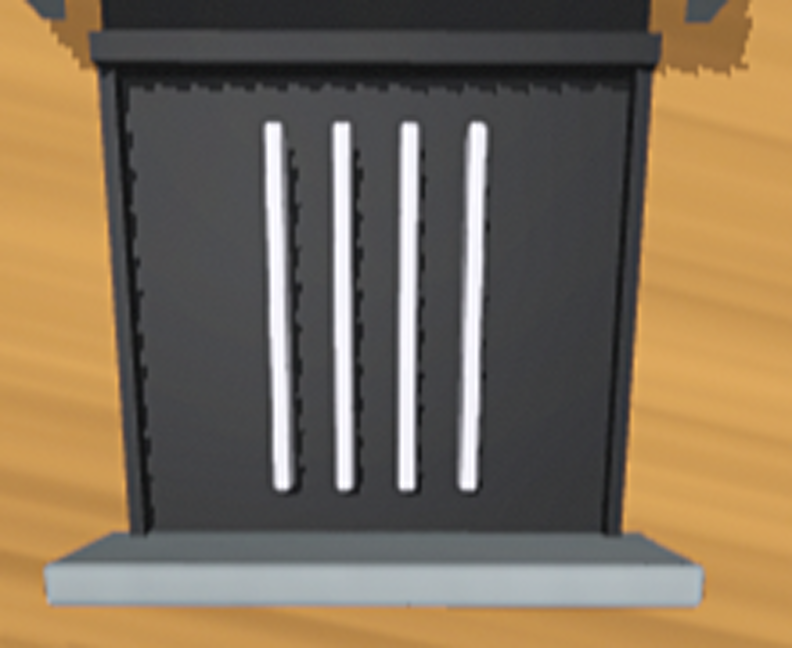

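View pics/c8.png

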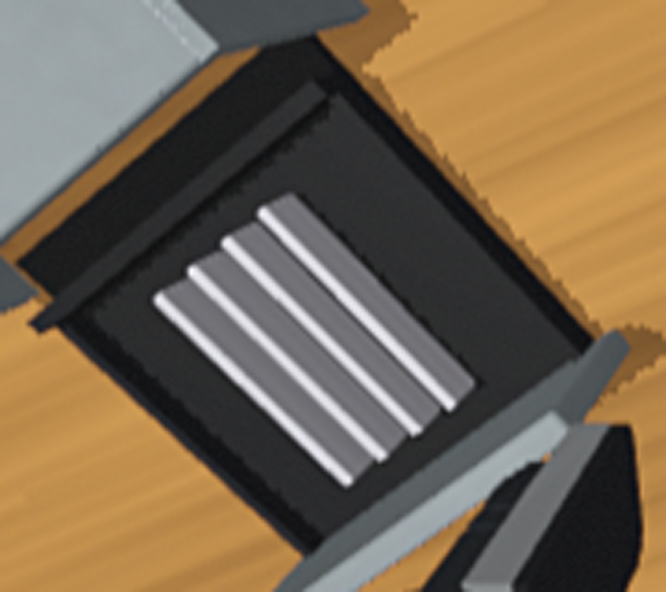

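```bash
python3 - <<'E'
from fitm import *
T=lambda u,v:(170+u/3.6,10+v/3.6); S=lambda u,v:(20+u/3.7,150+v/3.7)
ys=[.024,.008,-.008,-.024]
A=[('w2',T(u,122),(.042,y,.026)) for u,y in zip((274,342,410,478),ys)]+[('w2',T(u,491),(-.042,y,.026)) for u,y in zip((285,345,407,467),ys)]
A2=A+[('w2',T(45,605),(-.065,.075,.066)),('w2',T(702,605),(-.065,-.075,.066))]
B=[('w3',S(u,v),(.042,y,.026)) for (u,v),y in zip(((158,297),(192,268),(226,240),(263,209)),ys)]+[('w3',S(u,v),(-.042,y,.026)) for (u,v),y in zip(((348,484),(381,458),(415,433),(450,409)),ys)]
for o in (A,A2,B,A+B): print(*fit(o,[.54,-.07,.22]))
E
```

```text
[ 0.53926603 -0.07249477  0.21918239] [[-0.4, -0.0], [-0.1, 0.0], [0.1, 0.1], [0.3, 0.1], [-0.7, -0.1], [-0.0, -0.1], [0.1, -0.0], [0.8, 0.0]]
[ 0.53946722 -0.07238159  0.2184289 ] [[-0.4, -0.3], [-0.2, -0.3], [0.1, -0.2], [0.3, -0.2], [-0.8, -0.3], [-0.1, -0.3], [-0.0, -0.3], [0.7, -0.2], [-0.6, 1.0], [1.1, 1.4]]
[ 0.53929812 -0.07278008  0.20279603] [[-0.7, -0.7], [-0.5, -0.3], [-0.1, -0.4], [-0.3, 0.3], [-0.0, 0.1], [0.4, 0.5], [0.6, 0.5], [0.7, 0.2]]
[ 0.53926715 -0.0725763   0.2142556 ] [[-0.0, -0.2], [0.2, -0.0], [0.4, 0.1], [0.7, 0.3], [-0.9, -0.2], [-0.2, -0.1], [-0.1, 0.0], [0.6, 0.1], [-0.9, -0.2], [-0.8, 0.1], [-0.6, -0.1], [-1.0, 0.4], [0.3, 0.1], [0.6, 0.4], [0.7, 0.4], [0.7, -0.1]]
```

>>> servo_tool --pt "2 15 10 0.06 1" --pt "4 40 20 0.14 1" --pt "6 68 20 0.22 1" --pt "8 96 20 0.31 1" --pt "10 124 20 0.4 1" --pt "12 152 20 0.49 1" --pt "14 180 20 0.57 1" --pt "16 205 20 0.63 1" --pt "18 221 20 0.653 1" --pt "18 221 20 0.653 1"

```text
clock: 11.38
position: [0.5393, -0.0689, 0.1348]
tool_rot: [-3.14, 0.0, 0.225]
force: [-0.1, 0.5, -4.7]
grip_width: 0.055
```

```bash
python3 - <<'E'
from h import *
snap('wrist','w6');snap('scene','s6');snap('top','t6');o=bot.observe();print(o['position'],o['tool_rot'],o['grip_width'],o['force'])
crop('s6',170,130,340,260,'c9',4.6)
E
```

```text
[ 0.53898464 -0.07370776  0.13486999] [3.14134713e+00 9.49087682e-04 2.17548987e-01] 0.0549550045643404 [-0.33464817 -0.75290738 -3.48840798]
```

View pics/w6.png

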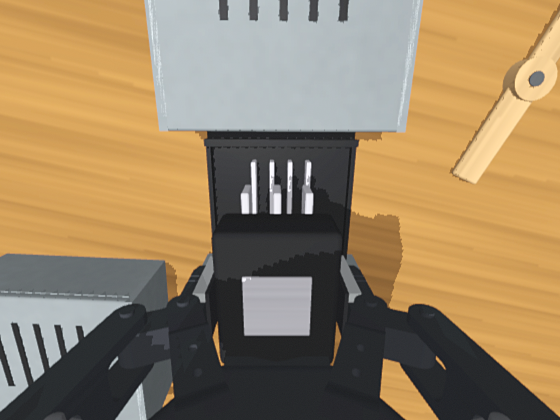

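View pics/c9.png

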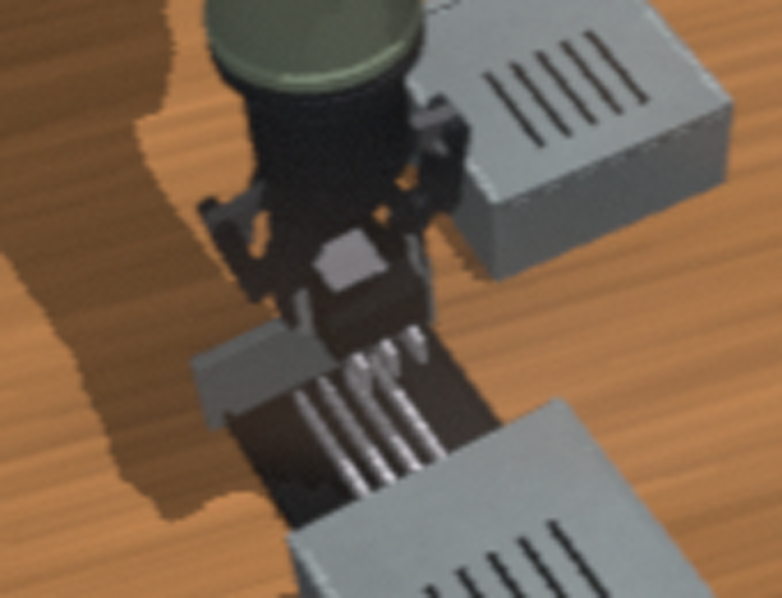

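```bash
python3 - <<'E'
from h import *
p=np.array([.539,-.0729,.135]);a=.219
for y in(-.016,0,.016):
    print(proj('w6',p+[.045*np.cos(a)-y*np.sin(a),.045*np.sin(a)+y*np.cos(a),.0025]))
crop('w6',190,130,370,230,'c10',4.4)
E
```

```text
[np.float64(317.43514090835015), np.float64(192.47668437044325)]
[np.float64(284.8177022611588), np.float64(192.29862093962458)]
[np.float64(252.21341223938336), np.float64(192.12062928910066)]
```

View pics/c10.png

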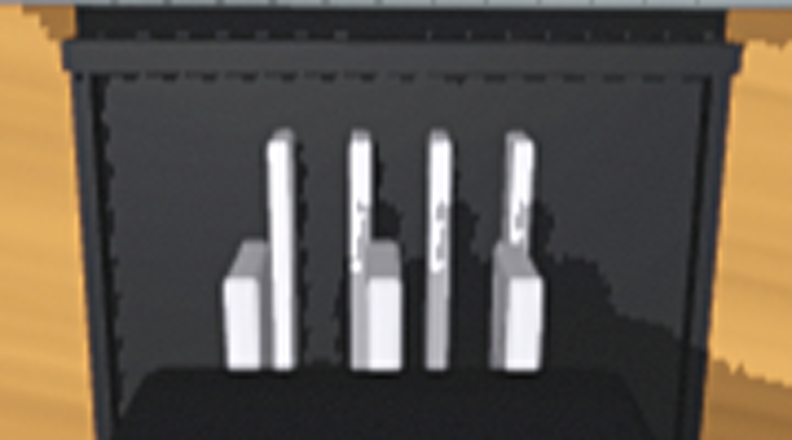

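```bash
python3 - <<'E'
from h import *
o=bot.observe();print(o['position'],o['tool_rot']);snap('wrist','w7');o=bot.observe();print(o['position'],o['tool_rot'])
p=o['position'];a=o['tool_rot'][2]
for y in(-.016,0,.016):
    print(proj('w7',p+[.045*np.cos(a)-y*np.sin(a),.045*np.sin(a)+y*np.cos(a),.0025]))
# predicted drawer fins far ends
b=np.array([.5393,-.0726,.026]);a=.219
for y in(.024,.008,-.008,-.024): print('fin',proj('w7',b+[.042*np.cos(a)-y*np.sin(a),.042*np.sin(a)+y*np.cos(a),0]))
crop('w7',190,130,370,230,'c11',4.4)
E
```

```text
[ 0.53898464 -0.07370776  0.13486999] [3.14134713e+00 9.49087682e-04 2.17548987e-01]
[ 0.53899489 -0.07408889  0.13496411] [3.14125283e+00 7.84264707e-04 2.16873491e-01]
[np.float64(310.0758190708481), np.float64(189.92726141557668)]
[np.float64(277.405649315824), np.float64(189.92282206252798)]
[np.float64(244.74477648241165), np.float64(189.91838397278232)]
fin [np.float64(247.45931905674007), np.float64(161.13785668590162)]
fin [np.float64(266.1307161043721), np.float64(161.09821776962286)]
fin [np.float64(284.8067215986448), np.float64(161.05856906972548)]
fin [np.float64(303.4873372459438), np.float64(161.01891058258656)]
```

View pics/c11.png

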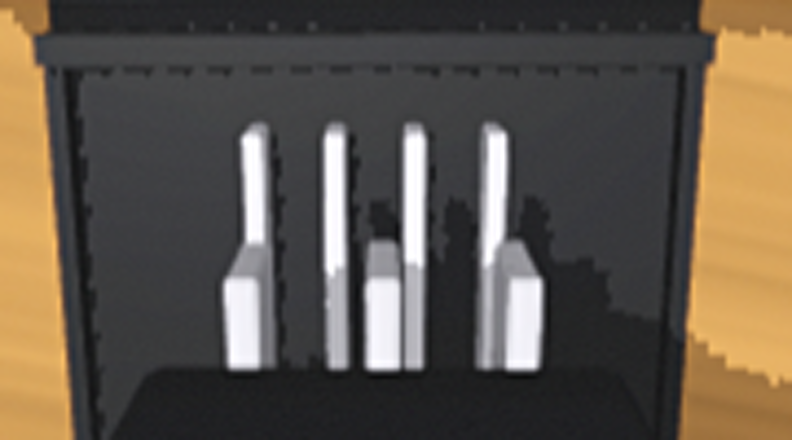

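>>> servo_tool --pt "0 1.5 -10 0 1" --pt "0 1.5 -25 0 1" --pt "0 1.5 -40 0 1" --pt "0 1.5 -55 0 1" --pt "0 1.5 -67 0 1" --pt "0 1.5 -75 0 1" --pt "0 1.5 -82 0 1" --pt "0 1.5 -87 0 1" --pt "0 1.5 -87 0 1" --pt "0 1.5 -87 0 1"

```text
clock: 12.42
position: [0.5394, -0.0715, 0.0484]
tool_rot: [3.142, -0.0, 0.219]
force: [-0.1, -0.4, -3.6]
grip_width: 0.0551
```

```bash
python3 - <<'E'
from h import *
snap('wrist','w8');o=bot.observe();print(o['position'],o['tool_rot'],o['force'])
crop('w8',190,130,370,230,'c12',4.4)
E
```

```text
[ 0.53955511 -0.07152902  0.04868112] [ 3.14143388e+00 -5.65925724e-04  2.18671188e-01] [ 0.53829235 -0.18009411 -2.40966814]
```

View pics/c12.png

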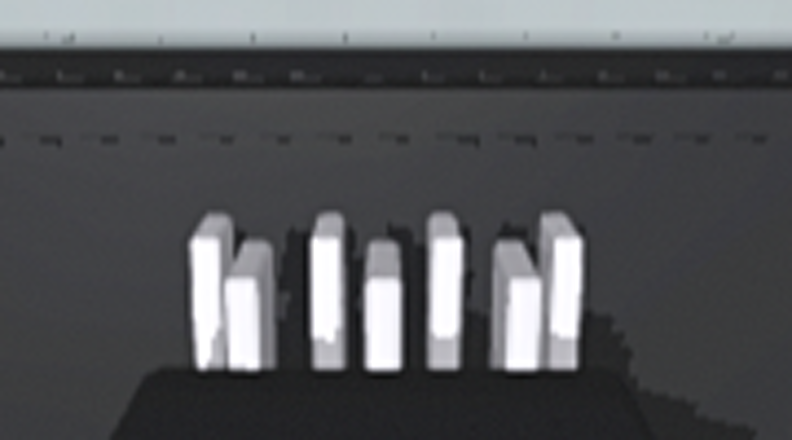

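>>> servo_tool --pt "0 -0.4 -4 0 1" --pt "0 -0.4 -8 0 1" --pt "0 -0.4 -12 0 1" --pt "0 -0.4 -15 0 1" --pt "0 -0.4 -17 0 1" --pt "0 -0.4 -19 0 1" --pt "0 -0.4 -20.5 0 1" --pt "0 -0.4 -21.5 0 1" --pt "0 -0.4 -21.5 0 1" --pt "0 -0.4 -21.5 0 1"

```text
clock: 13.3
position: [0.5393, -0.0719, 0.0268]
tool_rot: [-3.142, -0.0, 0.219]
force: [-0.0, 0.1, -3.7]
grip_width: 0.0554
```

>>> servo_tool --pt "0 0 -0.3 0 1" --pt "0 0 -0.6 0 1" --pt "0 0 -0.9 0 1" --pt "0 0 -1.2 0 1" --pt "0 0 -1.2 0 1" --pt "0 0 -1.2 0 1" --pt "0 0 -1.2 0 1" --pt "0 0 -1.2 0 1" --pt "0 0 -1.2 0 1" --pt "0 0 -1.2 0 1"

```text
clock: 14.13
position: [0.5398, -0.0718, 0.0264]
tool_rot: [3.141, -0.001, 0.219]
force: [-3.0, 1.0, 10.5]
grip_width: 0.0552
```

>>> servo_tool --pt "0 0 0.5 0 -0.4" --pt "0 0 0.5 0 -0.5" --pt "0 0 0.5 0 -0.6" --pt "0 0 0.5 0 -0.6" --pt "0 0 0.5 0 -0.6" --pt "0 0 0.5 0 -0.6" --pt "0 0 0.5 0 -0.6" --pt "0 0 0.5 0 -0.6" --pt "0 0 0.5 0 -0.6" --pt "0 0 0.5 0 -0.6"

```text
clock: 14.97
position: [0.5392, -0.0719, 0.0261]
tool_rot: [-3.142, 0.0, 0.219]
force: [-0.3, 0.1, 0.0]
grip_width: 0.0687
```

>>> servo_tool --pt "0 0 5 0 -0.6" --pt "0 0 15 0 -0.6" --pt "0 0 30 0 -0.6" --pt "0 0 50 0 -0.6" --pt "0 0 75 0 -0.6" --pt "0 0 100 0 -0.6" --pt "-20 -4 125 0 0" --pt "-50 -11 125 0 1" --pt "-80 -17 125 0 1" --pt "-90 -20 125 0 1"

```text
clock: 15.8
position: [0.4457, -0.0929, 0.1522]
tool_rot: [3.141, 0.001, 0.218]
force: [1.5, -0.5, -0.5]
grip_width: 0.0199
```

```bash
python3 - <<'E'
from h import *
snap('wrist','w9');o=bot.observe();print(o['position'],o['tool_rot'],o['force'])
snap('scene','s9');crop('s9',170,150,340,280,'c13',4.6)
E
```

```text
[ 0.44560035 -0.09327067  0.15212386] [3.14073522e+00 1.22072927e-03 2.17121699e-01] [-0.38469956 -1.70884587  0.24792127]
```

View pics/w9.png

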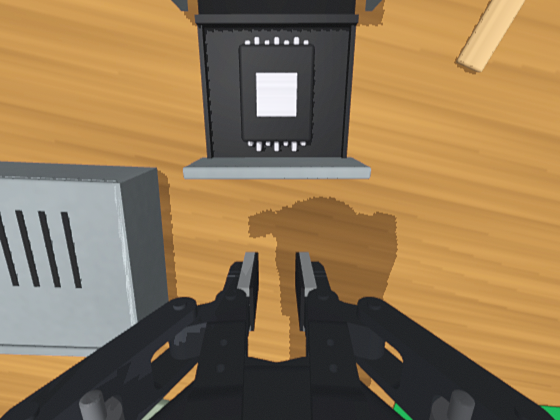

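View pics/c13.png

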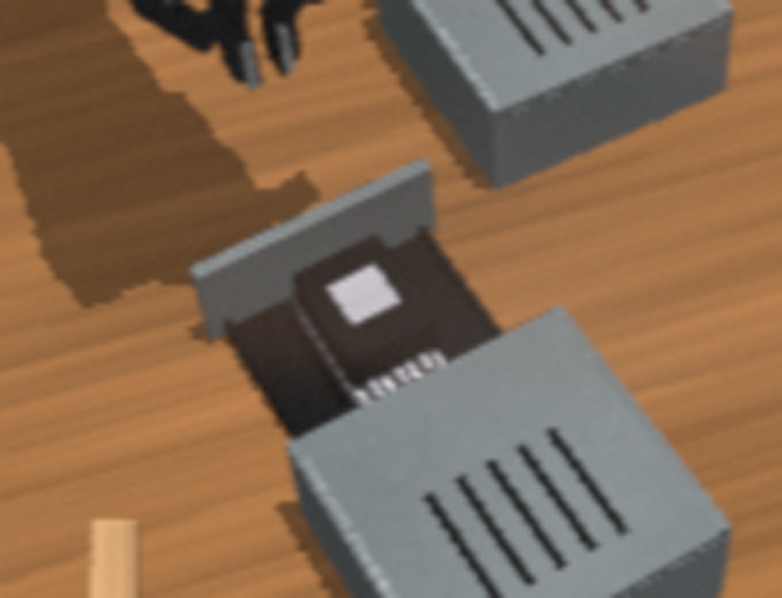

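>>> servo_tool --pt "-5 -2 -20 0 1" --pt "-5 -2 -50 0 1" --pt "-5 -2 -80 0 1" --pt "-5 -2 -105 0 1" --pt "-5 -2 -121 0 1" --pt "-5 -2 -121 0 1" --pt "-5 -2 -121 0 1" --pt "0 -0.9 -121 0 1" --pt "5 0.2 -121 0 1" --pt "10 1.3 -121 0 1"

```text
clock: 16.73
position: [0.4608, -0.0906, 0.0313]
tool_rot: [3.141, -0.002, 0.219]
force: [-0.3, 0.2, 0.2]
grip_width: -0.0004
```

>>> servo_tool --pt "5 1.1 0 0 1" --pt "10 2.2 0 0 1" --pt "15 3.3 0 0 1" --pt "21 4.6 0 0 1" --pt "27 5.9 0 0 1" --pt "33 7.3 0 0 1" --pt "39 8.6 0 0 1" --pt "45 10 0 0 1" --pt "51 11.3 0 0 1" --pt "57 12.6 0 0 1"

```text
clock: 17.57
position: [0.5168, -0.0779, 0.0301]
tool_rot: [-3.142, 0.0, 0.219]
force: [-3.7, -1.2, 3.0]
grip_width: -0.0
```

>>> servo_tool --pt "6 1.3 0 0 1" --pt "12 2.6 0 0 1" --pt "18 4 0 0 1" --pt "24 5.3 0 0 1" --pt "30 6.6 0 0 1" --pt "36 7.9 0 0 1" --pt "42 9.2 0 0 1" --pt "48 10.6 0 0 1" --pt "53 11.7 0 0 1" --pt "57 12.6 0 0 1"

```text
clock: 18.4
position: [0.5735, -0.0653, 0.03]
tool_rot: [-3.141, 0.001, 0.219]
force: [-7.6, -1.6, 5.4]
grip_width: 0.0001
```

```bash
python3 - <<'E'
from h import *
snap('wrist','w10');o=bot.observe();print(o['position'],o['tool_rot'],o['force'])
E
```

```text
[ 0.57433142 -0.0650649   0.03007209] [-3.14150818e+00 -2.37015818e-04  2.18924065e-01] [-3.37210832 -1.26796766 -0.53549148]
```

View pics/w10.png

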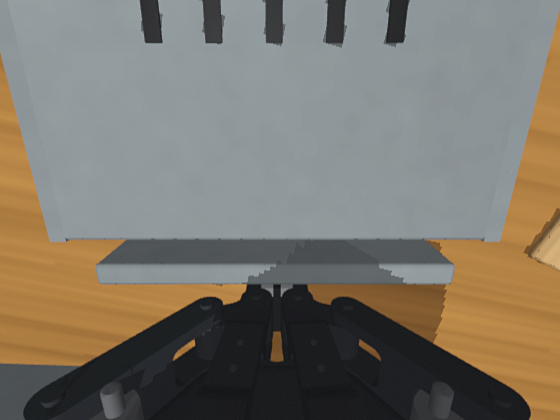

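>>> servo_tool --pt "1.5 0.3 0 0 1" --pt "3 0.7 0 0 1" --pt "4.5 1 0 0 1" --pt "6 1.3 0 0 1" --pt "7.5 1.7 0 0 1" --pt "9 2 0 0 1" --pt "10.5 2.3 0 0 1" --pt "11.5 2.5 0 0 1" --pt "12.5 2.7 0 0 1" --pt "12.5 2.7 0 0 1"

```text
clock: 19.28
position: [0.5853, -0.0627, 0.03]
tool_rot: [-3.141, 0.001, 0.219]
force: [-8.6, -1.0, 3.9]
grip_width: 0.0001
```

>>> servo_tool --pt "0.5 0.1 0 0 1" --pt "1 0.2 0 0 1" --pt "1.5 0.3 0 0 1" --pt "1.5 0.3 0 0 1" --pt "1.5 0.3 0 0 1" --pt "1.5 0.3 0 0 1" --pt "1.5 0.3 0 0 1" --pt "1.5 0.3 0 0 1" --pt "1.5 0.3 0 0 1" --pt "1.5 0.3 0 0 1"

```text
clock: 20.12
position: [0.5854, -0.0627, 0.0299]
tool_rot: [-3.141, 0.004, 0.218]
force: [-17.7, -1.2, 11.1]
grip_width: -0.0002
```

>>> servo_tool --pt "-3 -0.7 0 0 1" --pt "-6 -1.3 0 0 1" --pt "-10 -2.2 0 0 1" --pt "-15 -3.3 0 0 1" --pt "-22 -4.8 0 0 1" --pt "-30 -6.6 0 0 1" --pt "-40 -8.8 0 0 1" --pt "-50 -11 0 0 1" --pt "-50 -11 30 0 1" --pt "-50 -11 70 0 1"

```text
clock: 20.95
position: [0.5347, -0.0735, 0.0987]
tool_rot: [-3.14, 0.005, 0.219]
force: [1.1, -0.6, 0.2]
grip_width: 0.0001
```

>>> servo_tool --pt "-25 -6 30 0 1" --pt "-50 -12 55 0 1" --pt "-80 -18 55 0 1" --pt "-110 -25 55 0 1" --pt "-110 -25 55 0 1" --pt "-110 -25 55 0 1" --pt "-110 -25 55 0 1" --pt "-110 -25 55 0 1" --pt "-110 -25 55 0 1" --pt "-110 -25 55 0 1"

```text
clock: 21.78
position: [0.4277, -0.0981, 0.1549]
tool_rot: [-3.141, 0.0, 0.219]
force: [-0.6, 0.4, 0.4]
grip_width: -0.0002
```

```bash
python3 - <<'E'
from h import *
snap('wrist','w11');o=bot.observe();print(o['position'],o['tool_rot'],o['force'])
snap('scene','s11');snap('top','t11')
E
```

```text
[ 0.42753525 -0.09816572  0.1548424 ] [-3.14128796e+00  2.23344229e-04  2.19192234e-01] [-0.71206083  0.40025892  0.43100167]
```

View pics/w11.png

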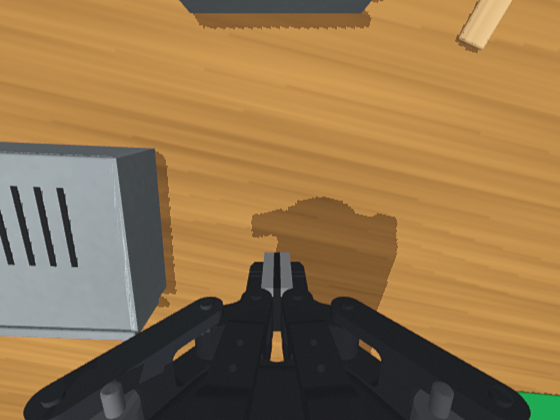

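View pics/s11.png

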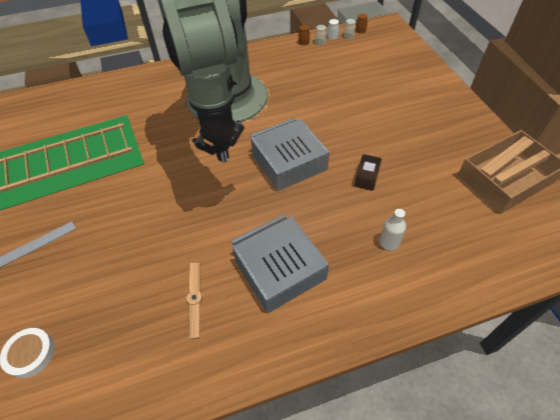

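View pics/t11.png

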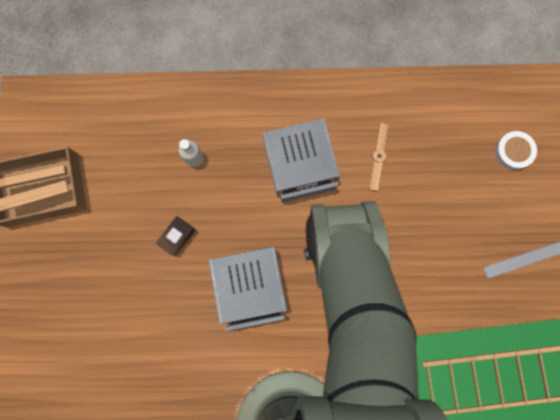

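```bash
python3 - <<'E'
from h import *
for a,b,r in(('scene0','s11',(225,210,335,310)),('top0','t11',(255,110,345,202)),('scene0','s11',(345,140,420,260)),('scene0','s11',(180,255,215,345))):
    A=cv2.imread(f'pics/{a}.png').astype(int);B=cv2.imread(f'pics/{b}.png').astype(int);u0,v0,u1,v1=r
    d=abs(A-B).max(2)[v0:v1,u0:u1];print(d.max(),(d>30).sum())
A=cv2.imread('pics/scene0.png')[205:285,225:325];B=cv2.imread('pics/s11.png')[205:285,225:325]
cv2.imwrite('pics/c14.png',cv2.resize(np.hstack([A,B]),None,fx=4,fy=4,interpolation=cv2.INTER_CUBIC))
E
```

```text
9 0
66 22
8 0
8 0
```

View pics/c14.png

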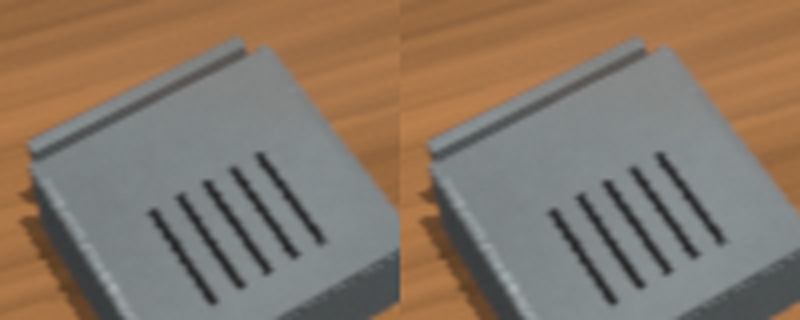

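```bash
python3 - <<'E'
from h import *
A=cv2.imread('pics/top0.png')[165:205,265:345];B=cv2.imread('pics/t11.png')[165:205,265:345]
cv2.imwrite('pics/c15.png',cv2.resize(np.vstack([A,B]),None,fx=7,fy=7,interpolation=cv2.INTER_CUBIC))
E
```

```text
(no output)
```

View pics/c15.png

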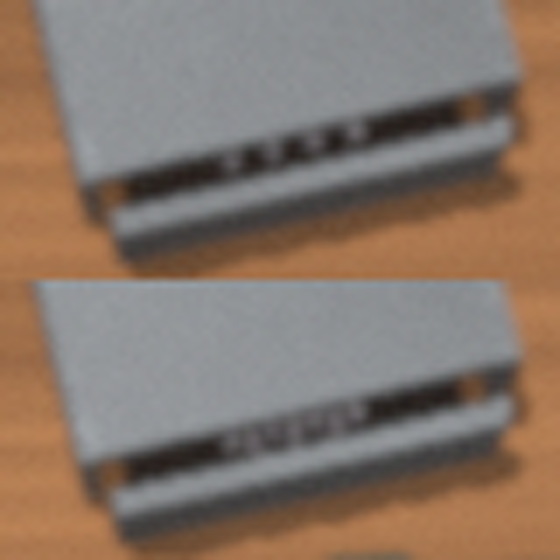

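The module's fins show between the drawer's fins in the gap. The drawer is back exactly where it was at the start, and nothing touches the robot.

```bash
python3 -c "
from workcell import bot
print(bot.job_done(), bot.observe()['clock'])"
```

```text
the job is handed in; nothing more can be done
the job is handed in; nothing more can be done
```

I handed the job in at about 22 s; no verdict was reported. I used the far dock, at y ≈ -0.04, because it lies farther to the robot's right than the near one at y ≈ +0.10.

- **Release:** I pressed the drawer front to its end stop and it sprang out.
- **Seating:** I gripped the finned module across its width and lowered it into the bay. At the floor the TCP was at z ≈ 0.026 m, as expected, with about 10 N of contact force. I then opened the fingers and backed off. The wrist picture showed all seven fins alternating.
- **Closing:** I pressed the drawer to its stop again (about 18 N) and backed away.

**Last checks:**
- The drawer plate, the flat pack, the glue bottle and the propeller look the same as at the start in the scene picture (no pixel differing by more than 9 levels).
- In the top picture only a few pixels differ (22 over the threshold). I put these down to the module's fins, now visible in the gap between plate and housing among the drawer's own.
- I could not see the module itself once the drawer was shut, so its final position rests on the picture taken before closing and on those visible fins.
- The tool force was near zero when I handed in.

One check disagreed on the way. The first hover picture put the module about 3.5 mm to one side. The arm was still settling; a second picture showed it centred in the jaws and 1.5 mm off the bay middle, which I corrected before lowering.

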